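# Load the chopper and hold its dial at the third click

### The arm

A 7-joint arm with a two-finger parallel gripper is mounted at the origin on the work surface. World frame = base frame: x ahead of the robot, y to its left, z up, the work surface at z = 0. Lengths are in m, angles in rad, forces in N, time in s.
With the tool pointing down it reaches from about 0.425 to 0.95 m from the base axis. Payload 4.7 kg.
Tool frame: the origin (TCP) lies between the finger pads; the fingertips stand 25 mm ahead of it and the grasp point (between the pads) lies 6 mm ahead of it; x points along the fingers, z is the direction in which the jaws open and shut, and the axes are right-handed (so a half turn about x gives the same grasp; the last joint's range is limited). The gripper opens to 85 mm and grips with 20 to 120 N. Pads are 22 mm wide; open, the fingers measure 114 mm over their backs; the gripper's body (76 mm by 85 mm) begins 54 mm behind the grasp point. The pads swing forward as they close: fully open they stand 13 mm farther back than shut.
Start: joints at [-1.214, 0.469, -0.049, 1.532, 0.024, 1.141, -0.082], TCP at [0.254, 0.625, 0.256] pointing down, gripper open.
Joint ranges: [-2.59, 2.59], [-0.33, 1.99], [-1.39, 1.29], [0.1, 2.45], [-1.04, 4.18], [0.21, 1.99], [-2.66, 2.66]. Speed limits (rad/s): [2.57, 2.57, 3.14, 3.14, 3.14, 3.14, 3.14].

### API

Orientations are given as a 3x3 rotation matrix whose columns are the frame's x, y, z axes.
In Python, from rig import * gives the robot as it stands. Calls block until the motion is done:
- movep(position, orientation): joint-space move of the TCP to a pose.
- move_l(position, attitude=None, feed=0.15, until_force=None): straight line of the TCP; attitude=None keeps the orientation; feed is the mean speed in m/s. With until_force (N) it stops when the force on the tool has changed by that much, and returns True; else False.
- move_joints(angles): joint-space move.
- command_gripper(opening, newtons=None): finger opening in m; newtons is the grip in N (None keeps the last); returns when the fingers have stopped.
- sleep(seconds).
- inverse_kinematics(position, orientation): joint angles nearest the present ones, or None.
- sense(): the state.
- camera(name): name is "side" or "top"; returns (picture, depth): 384x512x3 uint8, red, green, blue; 384x512 float32, m along the optical axis (not along the pixel's ray), 0 where there is no reading.
- camera_params(name): a dict with "K" (3x3 intrinsics, pixels), "position" and "rotation" of the camera in the world. Camera axes: x right, y down, z forward; pixel columns grow to the right and rows downward; lengths in m; the calibration is good to about 2 mm. A picture is of the moment at which its call begins. camera_params takes no time and is no camera call.
A pose or a line that the arm cannot do raises Unreachable and nothing moves.
- finish_job(): hands the job in, once; it reports no verdict.
The state is a dict: "time_s": time; "joint_pos": joint angles; "qd": joint speeds; "joint_efforts": joint torques, N m; "position": TCP position; "tcp_rot": TCP orientation; "wrist_force": force on the tool from outside, world axes, zero at the start; "ft_torque": the same for the moment, N m; "finger_gap": finger opening in m.
Only numpy, scipy, OpenCV 4.12 (cv2) and the standard library are available. Lean on these libraries where they do the work, as an engineer would, in place of code of your own. Each camera call takes 0.05 s, during which the arm holds its last target.

### The job

Pick up the scoop tray and tip all six carrot pieces out of it into the chopper's hopper, then stand the empty tray back upright on the worktop and let go of it. Then press the thumb bar of the chopper's spring-return dial down past its first two clicks to the third, at the end of its travel, and keep it there: the program finishes while the hand is still holding the dial against its spring. Leave the mug, jar and bowl where they stand.

Things in the scene. Friction and masses are not known exactly. Their poses are not given: they have to be found in the camera images.
- chopper: White electric vegetable chopper fixed to the marble-look worktop (z = 0), 250 mm long (x, from -110 to +140) and 150 mm wide. Origin on the worktop under the body; own -x is its front (roughly towards the robot), +y its left. Front 60 mm is a control pod, top at 135 mm; behind it the square steel hopper stands up to 175 mm.
- hopper_mouth (a point): Centre of the hopper's square open mouth, 175 mm above the worktop, 35 mm behind the chopper's origin. Mouth 136 x 136 mm inside, walls 4 mm with a narrow rim, narrowing to 104 mm square at its floor 80 mm down.
- dial_axis (a point): Point on the dial's axis (level, along the chopper's x), 28 mm in front of the pod's front face, 95 mm above the worktop, right at the thumb bar's middle along x. The black dial disc is 64 mm across, 18 mm thick.
- thumb_bar (a point): Centre of the dial's thumb bar: a steel round bar 16 mm in diameter and 40 mm long, lying along the chopper's x, on an arm 70 mm out from dial_axis towards the chopper's left (+y), past the pod. At rest it stands 0.5 rad above level (centre 129 mm above the worktop); at the third click 0.5 rad below level (centre 61 mm high).
- dial (a joint): Angle the dial is pressed (rad): 0 at rest, clicks at 0.33, 0.67 and 1.0; the third, 1.0, is also the rigid end stop. Pressing the thumb bar down raises it. A spring always returns it to 0 when let go; no click holds it. Push needed at the bar: 5 N at first rising to 8.5 N at the end, plus a ripple of 2 N either way between clicks.
- tray: Aluminium scoop tray, 134 mm long (x), 104 mm wide, about 220 g; walls 34 mm high, 4 mm thick on three sides, floor 4 mm. Origin under its centre. The +x end is the open spout: the floor ramps up 7 mm over its last 35 mm. A wooden cross bar handle runs along y over the middle (x = 0): 12 mm thick (x), 96 mm free length, from 55 to 77 mm above the underside.
- carrot0: Carrot piece: upright cylinder, 26 mm in diameter, 22 mm high, 14 g; one of six standing in the rear part of the tray; they slide out over its ramp once it is tipped 25 to 35 degrees. Origin at the centre of its end face (the underside at the start).
- carrot1: Carrot piece: upright cylinder, 26 mm in diameter, 22 mm high, 14 g; one of six standing in the rear part of the tray; they slide out over its ramp once it is tipped 25 to 35 degrees. Origin at the centre of its end face (the underside at the start).
- carrot2: Carrot piece: upright cylinder, 26 mm in diameter, 22 mm high, 14 g; one of six standing in the rear part of the tray; they slide out over its ramp once it is tipped 25 to 35 degrees. Origin at the centre of its end face (the underside at the start).
- carrot3: Carrot piece: upright cylinder, 26 mm in diameter, 22 mm high, 14 g; one of six standing in the rear part of the tray; they slide out over its ramp once it is tipped 25 to 35 degrees. Origin at the centre of its end face (the underside at the start).
- carrot4: Carrot piece: upright cylinder, 26 mm in diameter, 22 mm high, 14 g; one of six standing in the rear part of the tray; they slide out over its ramp once it is tipped 25 to 35 degrees. Origin at the centre of its end face (the underside at the start).
- carrot5: Carrot piece: upright cylinder, 26 mm in diameter, 22 mm high, 14 g; one of six standing in the rear part of the tray; they slide out over its ramp once it is tipped 25 to 35 degrees. Origin at the centre of its end face (the underside at the start).
- mug: Bystander: white mug, 76 mm wide, 90 mm high, origin under its centre.
- jar: Bystander: glass jar with a steel cap, 66 mm wide, 100 mm high, origin under its centre.
- bowl: Bystander: small bowl, 100 mm wide, 50 mm high, origin under its centre.
Things that resemble listed ones, but are neither listed nor needed, are in the scene too. Leave any blue or turquoise look-alike of the carrot5 alone.

How it is judged:
By the outcome, as a careful person would: the job done as asked, in the order asked, and still so for the second after the job is handed in, while the arm keeps its last pose, push and grip.
It also fails if it takes over 72 s, if anything falls off the work surface, if the arm or the gripper's body presses on something with over 40 N, if the wrist force passes 120 N, or if a joint passes its speed limit or range.

## Working session

There is one attempt and no reset: what is moved stays moved. The work goes in short steps, each a Python script; the robot and the scene stay as the last script left them, time stands still between calls to the robot, and variables do not carry over. Pictures are saved under pics/ and viewed, and the job is handed in when it is done.

```bash
ls; mkdir -p pics
cat > h.py <<'E'
from rig import *
import numpy as np, cv2
def snap(n,tag):
    p,d=camera(n); cv2.imwrite(f'pics/{tag}.png',p[:,:,::-1]); np.savez(f'pics/{tag}.npz',p=p,d=d); return p,d
def pts(n,d):
    c=camera_params(n);K=np.array(c['K']);R=np.array(c['rotation']);t=np.array(c['position'])
    v,u=np.mgrid[:d.shape[0],:d.shape[1]]
    P=np.stack([(u-K[0,2])/K[0,0]*d,(v-K[1,2])/K[1,1]*d,d],-1)@R.T+t
    P[d==0]=np.nan
    return P
E
python3 - <<'E'
from h import *
for n in ('top','side'):
    snap(n,n+'0'); print(camera_params(n))
s=sense(); print({k:np.round(s[k],3).tolist() for k in s})
E
```

```text
pics
{'K': array([[365.12747818,   0.        , 257.6170588 ],
       [  0.        , 365.12747818, 192.4178888 ],
       [  0.        ,   0.        ,   1.        ]]), 'position': array([ 0.49319863, -0.0292901 ,  0.94600897]), 'rotation': array([[-0.01419616, -0.99501306,  0.09872934],
       [-0.99974845,  0.01583935,  0.01587946],
       [-0.01736408, -0.09847908, -0.99498762]])}
{'K': array([[456.94409543,   0.        , 258.83528905],
       [  0.        , 456.94409543, 194.22433069],
       [  0.        ,   0.        ,   1.        ]]), 'position': array([-0.07067149, -0.75080639,  0.69642996]), 'rotation': array([[ 0.75300634, -0.34878317,  0.55797111],
       [-0.65790413, -0.38362494,  0.64806949],
       [-0.0119841 , -0.85509193, -0.5183379 ]])}
{'time_s': 0.1, 'joint_pos': [-1.214, 0.469, -0.049, 1.534, 0.024, 1.141, -0.082], 'qd': [0.001, -0.002, 0.001, -0.004, 0.001, -0.0, 0.0], 'joint_efforts': [0.001, -51.151, -0.047, -23.839, 0.011, 0.004, 0.0], 'position': [0.254, 0.625, 0.255], 'tcp_rot': [[-0.001, -0.927, 0.376], [-0.002, 0.376, 0.927], [-1.0, -0.0, -0.002]], 'wrist_force': [0.473, -0.186, 0.054], 'ft_torque': [-0.001, 0.006, -0.022], 'finger_gap': 0.085}
```

View pics/top0.png

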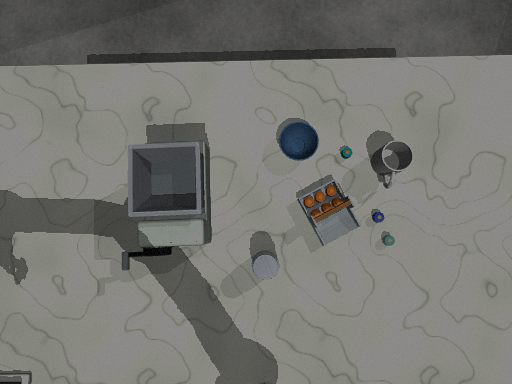

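View pics/side0.png

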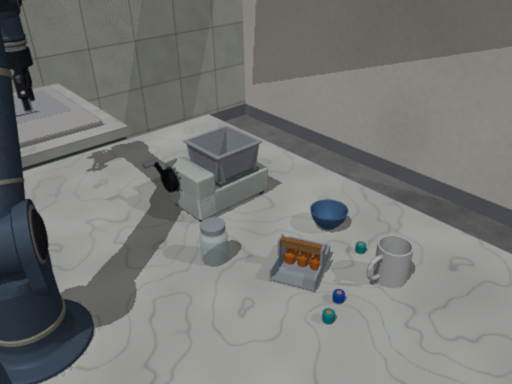

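The top view shows the chopper at (168,190) with its dial bar at (126,260). The tray is at (328,210) with six orange carrots at its rear (upper left) and its spout at lower right. The blue and turquoise look-alikes are at (346,152), (378,217) and (389,240), and the jar (265,266), bowl (298,141) and mug (397,157) stand around them. Next I'll measure these with depth and colour.

Run:
```python
from h import *
z=np.load('pics/top0.npz');p,d=z['p'],z['d'];P=pts('top',d)
c=cv2.resize(p[165:260,270:410,::-1],None,fx=5,fy=5,interpolation=cv2.INTER_CUBIC);cv2.imwrite('pics/cropT.png',c)
c=cv2.resize(p[110:290,100:290,::-1],None,fx=3,fy=3,interpolation=cv2.INTER_CUBIC);cv2.imwrite('pics/cropC.png',c)
hsv=cv2.cvtColor(p,cv2.COLOR_RGB2HSV)
v,u=np.mgrid[:384,:512]
def st(m,l):
    q=P[m]; r=cv2.minAreaRect(q[:,:2].astype(np.float32)); print(l,m.sum(),'mean',q.mean(0).round(4),'rect',np.round(r[0],4),np.round(r[1],4),round(r[2],1),'z',q[:,2].min().round(3),q[:,2].max().round(3))
box=lambda a,b,c_,d_:(u>=a)&(u<b)&(v>=c_)&(v<d_)
T=box(285,365,165,260)
st(T&(P[...,2]>.004),'tray all')
st(T&(P[...,2]>.062),'handle')
st(T&(hsv[...,0]<18)&(hsv[...,1]>150)&(P[...,2]<.05),'carrots')
H=box(110,225,115,280)
st(H&(P[...,2]>.165),'hopper rim')
st(H&(P[...,2]>.125)&(P[...,2]<.142)&(v>217),'pod top')
st(H&(P[...,2]>.03)&(v>246)&(u<175),'dial')
st(box(115,132,245,275)&(P[...,2]>.1),'bar')
st(box(245,285,245,285)&(P[...,2]>.08),'jar')
st(box(270,322,115,165)&(P[...,2]>.03),'bowl')
st(box(365,415,130,192)&(P[...,2]>.07),'mug')
for a in [(346,152),(378,217),(389,240)]: print(a,P[a[1],a[0]].round(3))
```

```text
tray all 2033 mean [ 0.5323 -0.1935  0.0254] rect [ 0.5298 -0.1837] [0.2312 0.1955] 1.2 z 0.004 0.081
handle 279 mean [ 0.5327 -0.1922  0.076 ] rect [ 0.532  -0.1921] [0.0297 0.1042] 27.5 z 0.062 0.081
carrots 440 mean [ 0.5601 -0.1788  0.0257] rect [ 0.5614 -0.1802] [0.0525 0.0918] 27.3 z 0.003 0.032
hopper rim 1602 mean [0.6041 0.1882 0.1741] rect [0.6026 0.1832] [0.1563 0.1562] 1.5 z 0.165 0.18
pod top 2017 mean [0.4815 0.1878 0.1339] rect [0.4804 0.2018] [0.0936 0.2011] 17.8 z 0.125 0.141
dial 444 mean [0.4404 0.2387 0.1247] rect [0.4377 0.2381] [0.0396 0.1041] 14.3 z 0.086 0.139
bar 141 mean [0.4289 0.2775 0.1341] rect [0.4274 0.2772] [0.0193 0.0374] 86.9 z 0.124 0.139
jar 512 mean [ 0.4072 -0.0303  0.0999] rect [ 0.4069 -0.0302] [0.0549 0.0565] 88.8 z 0.087 0.105
bowl 457 mean [ 0.7186 -0.1216  0.0439] rect [ 0.7102 -0.1185] [0.0972 0.0977] 62.6 z 0.03 0.055
mug 402 mean [ 0.655  -0.3456  0.0829] rect [ 0.6551 -0.3405] [0.0751 0.0948] 47.3 z 0.07 0.094
(346, 152) [ 0.685 -0.242  0.024]
(378, 217) [ 0.518 -0.316  0.022]
(389, 240) [ 0.46  -0.342  0.019]
```

View pics/cropT.png

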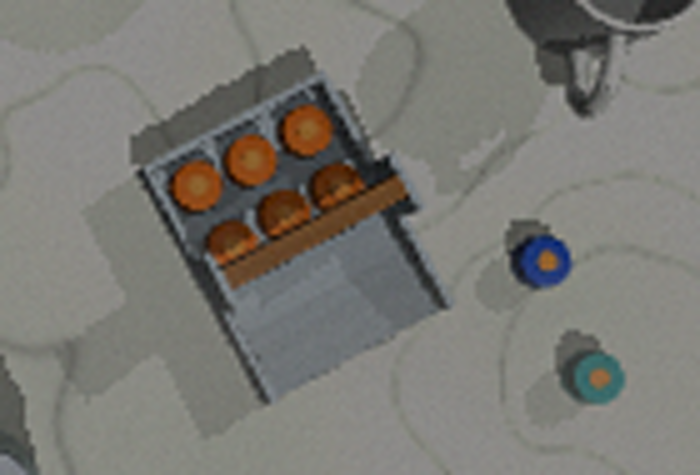

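View pics/cropC.png

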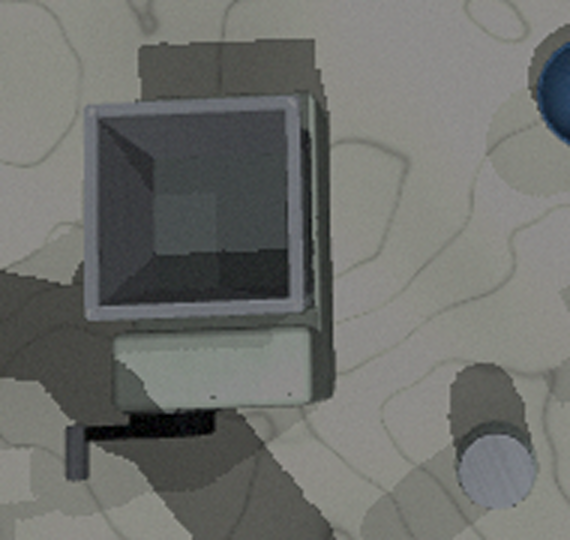

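The tray crop shows six plain orange cylinders in the tray, in two rows near crop (250,200). The blue (545,262) and turquoise (600,378) pieces on the worktop are the look-alikes, so I'll leave them. The handle has its centre at (0.532,-0.192), a top height near 77 mm and length near 100 mm, which fits the description. The spout heading is about 207°. Next I'll get the hopper corners and yaw, and check IK.

```bash
cat >> h.py <<'E'
def ray(n,u,v,z):
    c=camera_params(n);K=np.array(c['K']);R=np.array(c['rotation']);t=np.array(c['position'])
    r=R@np.array([(u-K[0,2])/K[0,0],(v-K[1,2])/K[1,1],1.]); return t+r*(z-t[2])/r[2]
G=0.006
def ori(head,tip,sgn=1):
    """tray heading (spout dir), tip angle; jaw z = sgn*spout axis. returns tool R and tray R"""
    c,s=np.cos(head),np.sin(head); Rz=np.array([[c,-s,0],[s,c,0],[0,0,1]])
    ct,st=np.cos(tip),np.sin(tip); Ry=np.array([[ct,0,st],[0,1,0],[-st,0,ct]])
    Rt=Rz@Ry
    x=-Rt[:,2]; z=sgn*Rt[:,0]; return np.column_stack([x,np.cross(z,x),z]),Rt
def tcp_for(grasp,R): return np.asarray(grasp)-G*R[:,0]
LIP=np.array([.067,0,-.057])
E
python3 - <<'E'
from h import *
c=[(129.3,145),(200.5,142.5),(201,215),(129,216.5)]
q=np.array([ray('top',a,b,.175)[:2] for a,b in c]);print(q.round(4),q.mean(0).round(4))
for i in range(4):
    e=q[(i+1)%4]-q[i];print(np.linalg.norm(e).round(4),np.degrees(np.arctan2(e[1],e[0])).round(1))
z=np.load('pics/top0.npz');P=pts('top',z['d'])
# bar by rays & pod front
print('bar',[ray('top',*a,.137).round(4) for a in [(122.5,252),(128.5,269.5)]])
# side view carrots etc: handle cross-check
s=np.load('pics/side0.npz');S=pts('side',s['d'])
m=(S[...,2]>.06)&(S[...,2]<.09)&(np.hypot(S[...,0]-.532,S[...,1]+.192)<.07)
print(m.sum(),cv2.minAreaRect(S[m][:,:2].astype(np.float32)),S[m][:,2].max())
m=(S[...,2]>.1)&(S[...,2]<.145)&(np.hypot(S[...,0]-.429,S[...,1]-.277)<.03)
print('bar side',m.sum(),S[m].mean(0) if m.any() else 0)
m=(S[...,2]>.168)&(S[...,2]<.185)&(np.hypot(S[...,0]-.603,S[...,1]-.186)<.12)
print('rim side',m.sum(),cv2.minAreaRect(S[m][:,:2].astype(np.float32)))
np.set_printoptions(precision=2,suppress=True)
for sg in (1,-1):
  print('sg',sg)
  h=np.radians(207.3)
  R,_=ori(h,0,sg)
  for zz in(.066,.16,.33): print(inverse_kinematics(tcp_for([.532,-.192,zz],R),R))
  for hd in (181,):
    for tip in (0,30,45,55):
      R,Rt=ori(np.radians(hd),np.radians(tip),sg); g=np.array([.645,.186,.19])-Rt@LIP
      print(tip,g,inverse_kinematics(tcp_for(g,R),R))
E
```

```text
[[0.6772 0.2592]
 [0.6799 0.1047]
 [0.5236 0.1034]
 [0.5227 0.2566]] [0.6008 0.181 ]
0.1545 -89.0
0.1563 -179.5
0.1532 90.3
0.1545 0.9
bar [array([0.4462, 0.2835, 0.137 ]), array([0.408 , 0.2694, 0.137 ])]
434 ((0.5328140258789062, -0.19227539002895355), (0.03327241912484169, 0.10457630455493927), 27.328824996948242) 0.0791778121825486
bar side 131 [0.42909962 0.27067592 0.12711517]
rim side 590 ((0.602635383605957, 0.18322968482971191), (0.1600196361541748, 0.16220912337303162), 1.1146365404129028)
sg 1
[-0.47  0.83  1.11  1.99 -0.94  0.95 -1.54]
[-0.5   0.63  1.11  1.93 -0.67  1.01 -1.75]
[-0.57  0.37  1.12  1.73 -0.35  1.26 -2.03]
0 [0.71 0.19 0.25] [ 0.3   0.86 -1.18  1.33  0.78  1.45  2.32]
30 [0.67 0.19 0.27] [-0.31  0.3  -0.12  1.82  0.44  0.57  2.42]
45 [0.65 0.19 0.28] [-0.53  0.22  0.07  2.04  1.13  0.33  1.7 ]
55 [0.64 0.19 0.28] [-0.64  0.21  0.14  2.17  1.89  0.4   0.91]
sg -1
[-0.27  0.64  0.75  1.99 -0.62  0.76  1.32]
[-0.36  0.5   0.85  1.93 -0.47  0.92  1.2 ]
[-0.44  0.3   0.91  1.73 -0.25  1.23  1.01]
0 [0.71 0.19 0.25] [-0.55  0.59  0.38  1.39 -0.22  1.2  -0.13]
30 [0.67 0.19 0.27] [-0.79  0.32  0.48  1.85  0.06  0.52 -0.39]
45 [0.65 0.19 0.28] [-0.91  0.24  0.51  2.06  0.92  0.24 -1.27]
55 [0.64 0.19 0.28] [-0.81  0.21  0.33  2.18  1.92  0.36 -2.29]
```

Run:
```python
from h import *
np.set_printoptions(precision=2,suppress=True)
M=np.array([.602,.183,.0])
for hd in (91,120,150):
 for sg in (1,-1):
  print(hd,sg)
  for tip in (0,20,35,45,55):
      h=np.radians(hd)
      R,Rt=ori(h,np.radians(tip),sg); f=np.array([np.cos(h),np.sin(h),0])
      lip=M-.04*f+[0,0,.19]; g=lip-Rt@LIP
      print(tip,g,inverse_kinematics(tcp_for(g,R),R))
```

```text
91 1
0 [0.6  0.08 0.25] [-0.36  0.36  0.22  1.71 -0.09  1.07  1.47]
20 [0.6  0.1  0.27] [-0.48  0.4   0.13  1.65  0.29  1.23  1.11]
35 [0.6  0.12 0.28] [-0.58  0.47  0.1   1.6   0.5   1.4   0.94]
45 [0.6  0.14 0.28] [-0.64  0.54  0.09  1.56  0.61  1.52  0.85]
55 [0.6  0.15 0.28] [-0.68  0.61  0.07  1.53  0.71  1.64  0.79]
91 -1
0 [0.6  0.08 0.25] [-0.7   0.42  0.68  1.73 -0.29  1.09 -1.47]
20 [0.6  0.1  0.27] [-0.91  0.48  0.74  1.67  0.03  1.18 -1.78]
35 [0.6  0.12 0.28] [-1.01  0.56  0.75  1.62  0.22  1.28 -1.94]
45 [0.6  0.14 0.28] [-1.06  0.63  0.75  1.59  0.33  1.36 -2.02]
55 [0.6  0.15 0.28] [-1.09  0.72  0.75  1.56  0.41  1.44 -2.08]
120 1
0 [0.66 0.09 0.25] [-0.25  0.45  0.07  1.58 -0.03  1.12  1.92]
20 [0.64 0.11 0.27] [-0.44  0.39  0.07  1.66  0.37  1.07  1.55]
35 [0.63 0.13 0.28] [-0.58  0.39  0.07  1.72  0.66  1.12  1.26]
45 [0.63 0.14 0.28] [-0.66  0.42  0.06  1.75  0.83  1.2   1.08]
55 [0.62 0.16 0.28] [-0.73  0.47  0.06  1.78  0.97  1.3   0.93]
120 -1
0 [0.66 0.09 0.25] [-0.62  0.5   0.61  1.6  -0.31  1.14 -0.98]
20 [0.64 0.11 0.27] [-0.83  0.43  0.62  1.69  0.11  1.01 -1.37]
35 [0.63 0.13 0.28] [-1.01  0.45  0.67  1.75  0.4   0.99 -1.67]
45 [0.63 0.14 0.28] [-1.1   0.48  0.66  1.78  0.59  1.03 -1.86]
55 [0.62 0.16 0.28] [-1.16  0.54  0.65  1.81  0.74  1.09 -2.04]
150 1
0 [0.69 0.13 0.25] [-0.19  0.52 -0.08  1.45  0.04  1.17  2.34]
20 [0.67 0.14 0.27] [-0.35  0.38 -0.04  1.67  0.37  0.9   2.03]
35 [0.66 0.15 0.28] [-0.52  0.31  0.02  1.83  0.75  0.8   1.64]
45 [0.64 0.16 0.28] [-0.63  0.3   0.05  1.93  1.03  0.81  1.32]
55 [0.63 0.17 0.28] [-0.73  0.32  0.07  2.02  1.29  0.89  1.03]
150 -1
0 [0.69 0.13 0.25] [-0.62  0.57  0.58  1.48 -0.33  1.19 -0.51]
20 [0.67 0.14 0.27] [-0.81  0.42  0.59  1.7   0.04  0.84 -0.84]
35 [0.66 0.15 0.28] [-0.87  0.33  0.46  1.85  0.56  0.71 -1.36]
45 [0.64 0.16 0.28] [-0.93  0.31  0.42  1.95  0.92  0.71 -1.74]
55 [0.63 0.17 0.28] [-1.    0.33  0.4   2.03  1.23  0.79 -2.08]
```

```bash
python3 - <<'E'
from h import *
R,_=ori(np.radians(207.3),0,-1)
movep(tcp_for([.532,-.192,.30],R),R)
command_gripper(.06,60)
move_l(tcp_for([.532,-.192,.12],R),R,feed=.25)
snap('top','top1');snap('side','side1')
s=sense();print(s['time_s'],s['position'].round(4) if hasattr(s['position'],'round') else s['position'],s['joint_pos'])
E
python3 - <<'E'
import cv2
a=cv2.imread('pics/top1.png')[140:280,250:430];b=cv2.imread('pics/side1.png')[180:320,220:400]
cv2.imwrite('pics/c1.png',cv2.resize(cv2.hconcat([a,b]),None,fx=2.2,fy=2.2))
E
```

```text
4.475 [ 0.5332 -0.1926  0.1277] [-0.28150151  0.53449522  0.74814307  1.95193871 -0.48586487  0.83800744
  1.20720628]
```

View pics/c1.png

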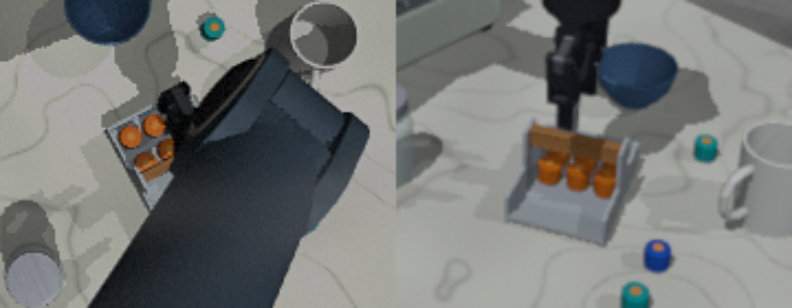

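The fingers hang above the handle bar, left of the bar's middle in the side view and in line with the handle's heading. I'll descend and grip.

```bash
python3 - <<'E'
from h import *
R,_=ori(np.radians(207.3),0,-1)
hit=move_l(tcp_for([.532,-.192,.066],R),R,feed=.12,until_force=8)
print(hit,sense()['position'])
if not hit:
    command_gripper(0,60)
    print(sense()['finger_gap'])
    snap('side','side2')
    f0=sense()['wrist_force']
    move_l(tcp_for([.532,-.192,.10],R),R,feed=.08)
    s=sense();print(s['time_s'],s['position'],s['wrist_force']-f0,s['finger_gap'])
    snap('side','side3');snap('top','top3')
E
python3 - <<'E'
import cv2
a=cv2.imread('pics/top3.png')[140:280,250:430];b=cv2.imread('pics/side3.png')[180:320,220:400]
cv2.imwrite('pics/c3.png',cv2.resize(cv2.hconcat([a,b]),None,fx=2.2,fy=2.2))
E
```

```text
False [ 0.53228551 -0.19235582  0.07238328]
0.011209877599857773
6.1917 [ 0.53201582 -0.19176788  0.10624252] [ 0.52044916 -0.30777819 -8.19883446] 0.011097684791035095
```

View pics/c3.png

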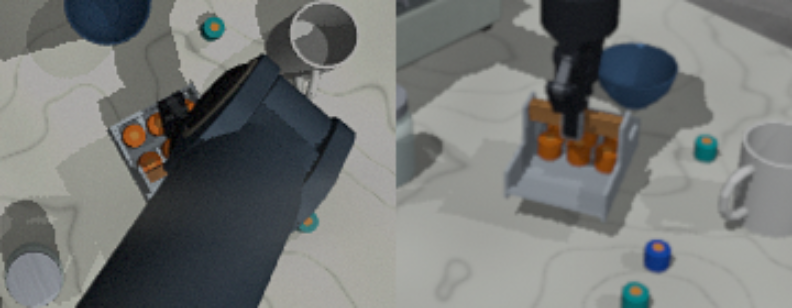

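The tray hangs in the grip, with its shadow detached from it in the side view and all the carrots inside. The force change of 8 N is more than the expected 3 N, so I'll recheck it, then lift and travel.

```bash
python3 - <<'E'
from h import *
print(sense()['wrist_force'])
R,_=ori(np.radians(207.3),0,-1)
move_l(tcp_for([.532,-.192,.32],R),R,feed=.15)
print(sense()['wrist_force'],sense()['finger_gap'])
M=np.array([.602,.183,0.]);h=np.radians(91);f=np.array([np.cos(h),np.sin(h),0])
R1,Rt=ori(h,0,-1); g=M-.04*f+[0,0,.22]-Rt@LIP
# rotate in place first, away from the chopper, then go in
Rm,_=ori(np.radians(149),0,-1)
move_l(tcp_for([.54,-.15,.32],Rm),Rm,feed=.08)
move_l(tcp_for([.57,-.08,.32],R1),R1,feed=.10)
move_l(tcp_for([g[0],g[1]-.03,.31],R1),R1,feed=.12)
s=sense();print(s['time_s'],s['position'],s['joint_pos'].round(2),s['wrist_force'])
snap('side','side4');snap('top','top4')
E
python3 - <<'E'
import cv2
a=cv2.imread('pics/top4.png')[90:290,90:340];b=cv2.imread('pics/side4.png')[60:260,120:370]
cv2.imwrite('pics/c4.png',cv2.resize(cv2.hconcat([a,b]),None,fx=1.6,fy=1.6))
E
```

```text
[ 0.1674348   0.1838404  -2.35196783]
[ 0.34666195 -0.20900934 -2.69514765] 0.01057365379791932
11.475 [0.60364221 0.04466381 0.3162829 ] [-0.96  0.55  1.24  1.67 -0.53  1.31 -1.18] [-0.14284696 -0.2846892  -2.93326418]
```

View pics/c4.png

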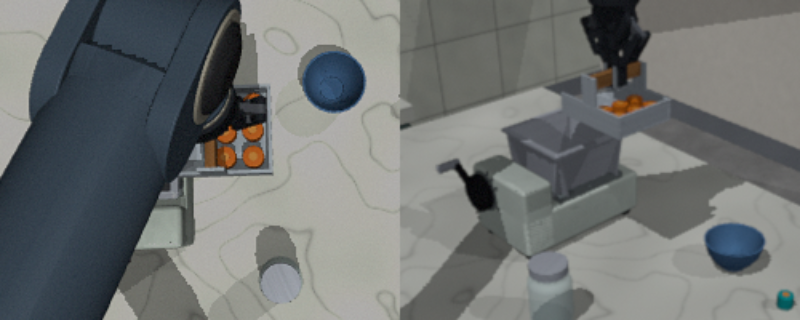

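The weight settles at 2.9 N, which matches tray plus carrots. The tray is level beside the mouth, with the carrots at its rear and the spout towards the hopper. I'll check IK from here for the tip, because joint 3 is near its limit.

```bash
cat >> h.py <<'E'
M=np.array([.602,.183,0.]);HD=np.radians(91);FW=np.array([np.cos(HD),np.sin(HD),0])
def tip_pose(tip,zl,inn=.04):
    R,Rt=ori(HD,np.radians(tip),-1); g=M-inn*FW+[0,0,zl]-Rt@LIP
    return tcp_for(g,R),R
E
python3 - <<'E'
from h import *
np.set_printoptions(precision=2,suppress=True)
for t,z in((0,.22),(15,.21),(30,.195),(40,.19),(48,.188),(55,.188)):
    p,R=tip_pose(t,z);print(t,p,inverse_kinematics(p,R))
E
```

```text
0 [0.6  0.08 0.28] [-0.99  0.58  1.21  1.71 -0.57  1.26 -1.2 ]
15 [0.6  0.09 0.29] [-1.12  0.64  1.24  1.68 -0.36  1.23 -1.39]
30 [0.6  0.12 0.28] [-1.21  0.73  1.22  1.65 -0.17  1.24 -1.57]
40 [0.6  0.13 0.28] [-1.24  0.8   1.2   1.62 -0.04  1.27 -1.68]
48 [0.6  0.14 0.28] [-1.26  0.86  1.17  1.59  0.05  1.31 -1.76]
55 [0.6  0.16 0.28] [-1.27  0.91  1.15  1.57  0.13  1.35 -1.82]
```

```bash
python3 - <<'E'
from h import *
for t,z,fd in((0,.22,.1),(15,.205,.05),(30,.192,.05),(40,.188,.03),(50,.186,.025)):
    p,R=tip_pose(t,z);move_l(p,R,feed=fd)
    s=sense();print(t,s['time_s'],s['wrist_force'].round(2),s['joint_pos'].round(2)[2])
sleep(.3)
print(sense()['wrist_force'],sense()['finger_gap'])
snap('side','side5');snap('top','top5')
E
python3 - <<'E'
import cv2
a=cv2.imread('pics/top5.png')[90:290,90:340];b=cv2.imread('pics/side5.png')[60:260,120:370]
cv2.imwrite('pics/c5.png',cv2.resize(cv2.hconcat([a,b]),None,fx=1.6,fy=1.6))
E
```

```text
0 12.175 [-0.2   0.2  -2.11] 1.21
15 12.7 [ 0.26 -0.84 -2.18] 1.24
30 13.2917 [-0.21 -0.68 -1.73] 1.26
40 13.9667 [ 0.1  -0.35 -1.42] 1.26
50 14.7583 [ 0.11 -0.76 -1.81] 1.26
[-0.37846754  0.46738807 -2.13871522] 0.01101859725354398
```

View pics/c5.png

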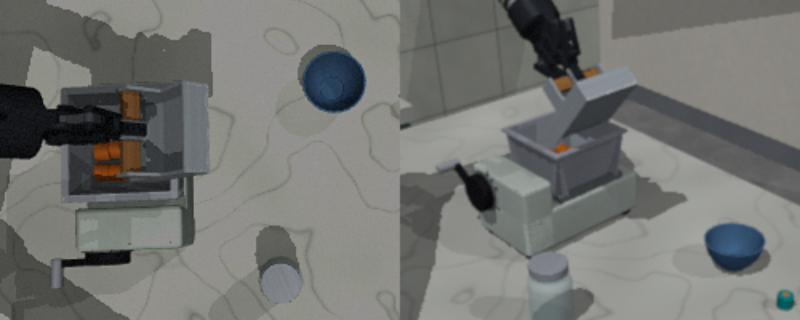

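The carrots have left the tray floor: the load is 2.1 N, which is the tray alone, and orange shows in the hopper at crop (105,160). I'll tip a little more, lift clear and look again before levelling.

```bash
python3 - <<'E'
from h import *
p,R=tip_pose(56,.195);move_l(p,R,feed=.03)
p,R=tip_pose(56,.27);move_l(p,R,feed=.12)
sleep(.3)
s=sense();print(s['time_s'],s['wrist_force'],s['finger_gap'])
snap('side','side6');p,d=snap('top','top6')
P=pts('top',d);hsv=cv2.cvtColor(p,cv2.COLOR_RGB2HSV)
m=(hsv[...,0]<16)&(hsv[...,1]>150);m[:, 215:]=0
n,l,st,c=cv2.connectedComponentsWithStats(m.astype(np.uint8))
for i in range(1,n):
    if st[i,4]>8: print(st[i],np.nanmean(P[l==i],0).round(3),np.nanmax(P[l==i][:,2]).round(3))
E
python3 - <<'E'
import cv2
a=cv2.imread('pics/top6.png')[120:260,100:240];b=cv2.imread('pics/side6.png')[80:220,150:290]
cv2.imwrite('pics/c6.png',cv2.resize(cv2.hconcat([a,b]),None,fx=2.8,fy=2.8))
E
```

```text
16.8 [-0.56854094  0.0386915  -1.67672368] 0.011058830253538291
[146 135  14  22 238] [0.631 0.151 0.362] 0.369
[145 164  25  30 438] [0.587 0.169 0.265] 0.369
[148 198  22   5  69] [0.561 0.217 0.116] 0.123
```

View pics/c6.png

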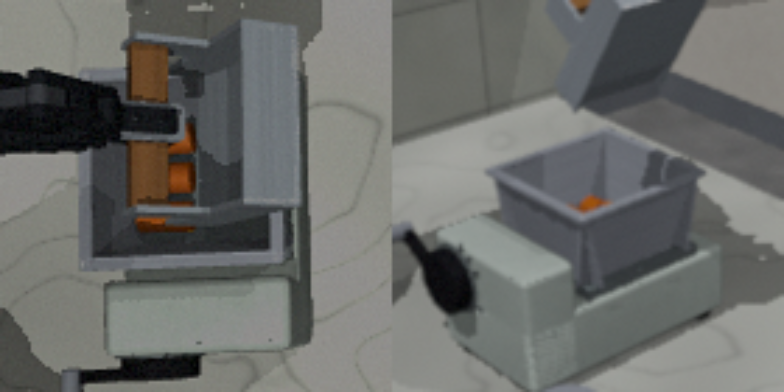

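The load is at or below the empty-tray weight and the carrots are low in the hopper. I'll level the tray, back away and count them.

```bash
python3 - <<'E'
from h import *
p,R=tip_pose(30,.26);move_l(p,R,feed=.08)
p,R=tip_pose(0,.26);move_l(p,R,feed=.08)
move_l(tcp_for([.57,-.08,.32],R),R,feed=.2)
sleep(.2)
s=sense();print(s['time_s'],s['wrist_force'],s['finger_gap'],s['joint_pos'].round(2))
snap('side','side7');p,d=snap('top','top7')
P=pts('top',d);hsv=cv2.cvtColor(p,cv2.COLOR_RGB2HSV)
m=(hsv[...,0]<16)&(hsv[...,1]>150)
n,l,st,c=cv2.connectedComponentsWithStats(m.astype(np.uint8))
for i in range(1,n):
    if st[i,4]>8: print(st[i],np.nanmean(P[l==i],0).round(3),np.nanmax(P[l==i][:,2]).round(3))
E
python3 - <<'E'
import cv2
a=cv2.imread('pics/top7.png')[120:260,110:290];b=cv2.imread('pics/side7.png')[80:220,160:340]
cv2.imwrite('pics/c7.png',cv2.resize(cv2.hconcat([a,b]),None,fx=2.2,fy=2.2))
E
```

```text
19.4833 [ 1.28317254 -0.91629897 -1.55485246] 0.011126419585095334 [-0.72  0.38  1.06  1.73 -0.35  1.24 -1.13]
[148 164  22  14 222] [0.63  0.211 0.117] 0.124
[149 178  21  13 221] [0.599 0.21  0.117] 0.124
[149 192  21  11 226] [0.569 0.21  0.117] 0.124
```

View pics/c7.png

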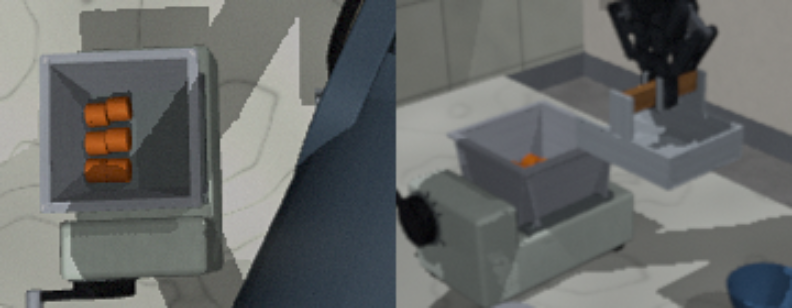

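View pics/top7.png

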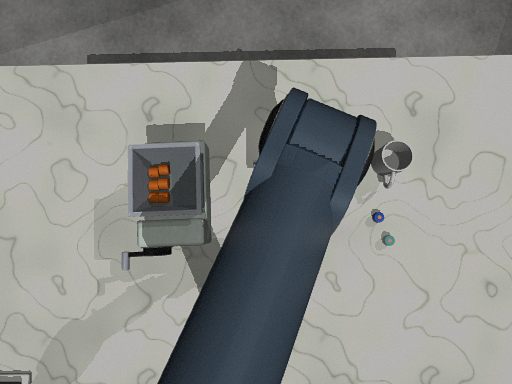

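All six carrots lie in the hopper at top (160,183), as 3 rows of 2 at about z 0.117, and the tray is empty. I'll set the tray down on the clear patch near (0.53,-0.18), away from jar, bowl and look-alikes.

```bash
python3 - <<'E'
from h import *
R,_=ori(HD,0,-1)
move_l(tcp_for([.53,-.18,.25],R),R,feed=.2)
move_l(tcp_for([.53,-.18,.085],R),R,feed=.2)
hit=move_l(tcp_for([.53,-.18,.062],R),R,feed=.03,until_force=4)
s=sense();print(hit,s['time_s'],s['position'],s['wrist_force'])
command_gripper(.03)
sleep(.2)
z=sense()['position'][2]
command_gripper(.06)
move_l([sense()['position'][0],sense()['position'][1],.17],R,feed=.15)
move_l(tcp_for([.50,-.10,.30],R),R,feed=.25)
s=sense();print(s['time_s'],s['wrist_force'],s['finger_gap'],s['joint_pos'].round(2))
snap('side','side8');snap('top','top8')
E
python3 - <<'E'
import cv2
a=cv2.imread('pics/top8.png')[90:290,90:420];b=cv2.imread('pics/side8.png')[100:340,150:420]
b=cv2.resize(b,(225,200))
cv2.imwrite('pics/c8.png',cv2.resize(cv2.hconcat([a,b]),None,fx=1.4,fy=1.4))
E
```

```text
True 21.9583 [ 0.52999573 -0.17983534  0.07268544] [0.43919402 0.31058279 4.30979328]
24.475 [ 2.80093152e-01 -2.30369427e-04  1.69043259e-01] 0.060088637937875874 [-0.82  0.25  1.14  1.9  -0.25  1.15 -1.15]
```

View pics/c8.png

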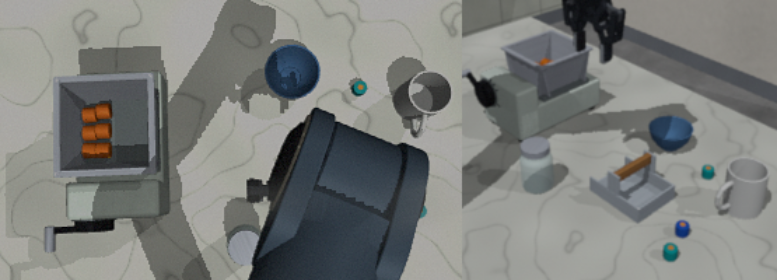

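The tray stands upright, released and empty. Bystanders and look-alikes haven't moved. Next I'll pin down the dial geometry.

Run:
```python
from h import *
P=pts('top',np.load('pics/top8.npz')['d']);p=np.load('pics/top8.npz')['p']
c=cv2.resize(p[235:285,110:190,::-1],None,fx=9,fy=9,interpolation=cv2.INTER_CUBIC);cv2.imwrite('pics/cd.png',c)
ps=np.load('pics/side8.npz')['p'];c=cv2.resize(ps[140:210,130:230,::-1],None,fx=7,fy=7,interpolation=cv2.INTER_CUBIC);cv2.imwrite('pics/cds.png',c)
for v in (248,250,252,256,260,264,268):
    print(v,[(u,*P[v,u].round(3)) for u in range(120,176,6)])
print('pod',[ray('top',a,246,.135)[:2].round(3) for a in (138,204)])
```

```text
248 [(120, np.float64(0.449), np.float64(0.343), np.float64(0.001)), (126, np.float64(0.448), np.float64(0.327), np.float64(0.0)), (132, np.float64(0.448), np.float64(0.312), np.float64(0.001)), (138, np.float64(0.448), np.float64(0.295), np.float64(0.003)), (144, np.float64(0.453), np.float64(0.243), np.float64(0.116)), (150, np.float64(0.454), np.float64(0.226), np.float64(0.126)), (156, np.float64(0.453), np.float64(0.213), np.float64(0.124)), (162, np.float64(0.453), np.float64(0.2), np.float64(0.122)), (168, np.float64(0.452), np.float64(0.191), np.float64(0.107)), (174, np.float64(0.447), np.float64(0.204), np.float64(-0.001))]
250 [(120, np.float64(0.443), np.float64(0.344), np.float64(-0.001)), (126, np.float64(0.443), np.float64(0.326), np.float64(0.003)), (132, np.float64(0.443), np.float64(0.312), np.float64(0.001)), (138, np.float64(0.443), np.float64(0.296), np.float64(0.0)), (144, np.float64(0.449), np.float64(0.243), np.float64(0.117)), (150, np.float64(0.449), np.float64(0.226), np.float64(0.125)), (156, np.float64(0.449), np.float64(0.213), np.float64(0.125)), (162, 
[... 2743 characters left out ...]
4(0.001))]
268 [(120, np.float64(0.398), np.float64(0.342), np.float64(0.0)), (126, np.float64(0.411), np.float64(0.275), np.float64(0.138)), (132, np.float64(0.397), np.float64(0.31), np.float64(0.002)), (138, np.float64(0.397), np.float64(0.296), np.float64(-0.001)), (144, np.float64(0.397), np.float64(0.28), np.float64(-0.001)), (150, np.float64(0.397), np.float64(0.265), np.float64(-0.001)), (156, np.float64(0.397), np.float64(0.249), np.float64(0.0)), (162, np.float64(0.396), np.float64(0.234), np.float64(-0.001)), (168, np.float64(0.396), np.float64(0.218), np.float64(0.0)), (174, np.float64(0.396), np.float64(0.203), np.float64(0.0))]
pod [array([0.459, 0.25 ]), array([0.457, 0.104])]
```

View pics/cd.png

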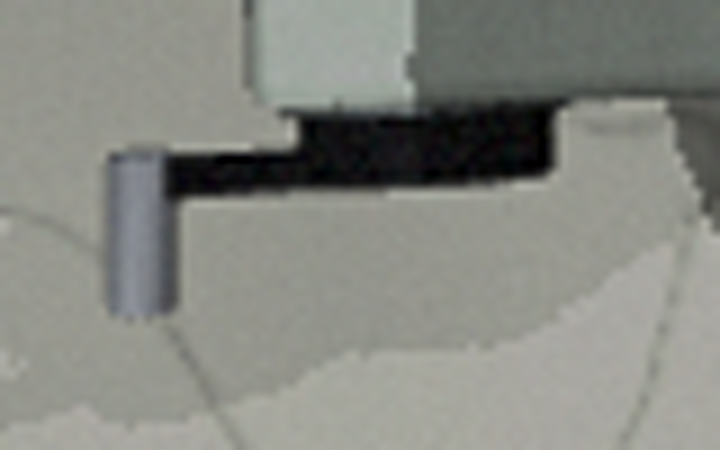

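View pics/cds.png

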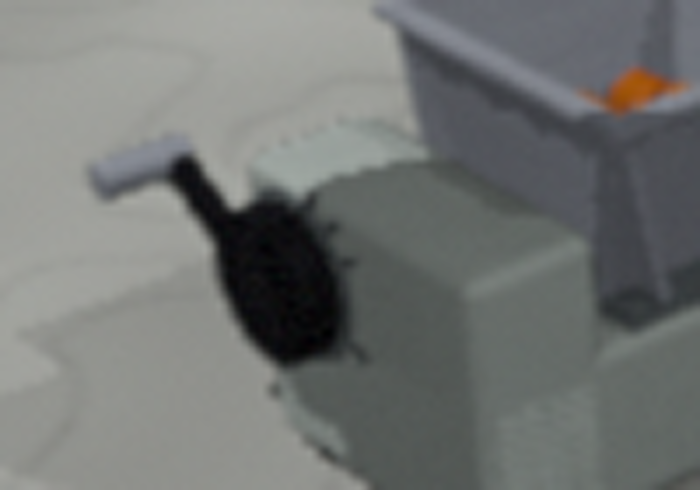

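The crops show the steel bar at top (126,260), spanning x 0.409–0.447 at y 0.276, with its centre at z 0.128. The disc centre is at y≈0.214, so the bar is 62 mm out, and 70·cos 0.5 is 61 mm. I'll press it with closed fingertips leaning towards the robot so the gripper body clears the pod.

```bash
cat >> h.py <<'E'
T=np.radians(12)
def press_pose(a,dz=0.,sg=1):
    ph=.5-a
    c=np.array([.419,.2150+.07*np.cos(ph)+.003,.095+.07*np.sin(ph)+.008+dz])  # lowest fingertip edge
    x=np.array([np.sin(T),0,-np.cos(T)]);z=np.array([0,sg,0.]);R=np.column_stack([x,np.cross(z,x),z])
    w=np.array([np.cos(T),0,np.sin(T)])
    return c+.011*w-.025*x,R
E
python3 - <<'E'
from h import *
np.set_printoptions(precision=2,suppress=True)
print(sense()['time_s'],sense()['joint_pos'])
for sg in(1,-1):
    for a,dz in((0,.1),(0,.02),(.5,0),(1,0),(1,-.01)):
        p,R=press_pose(a,dz,sg);print(sg,a,p,inverse_kinematics(p,R))
E
```

```text
24.575 [-0.82  0.25  1.14  1.9  -0.25  1.15 -1.15]
1 0 [0.42 0.28 0.26] [-1.55  0.14  0.9   2.06  0.03  0.84  0.89]
1 0 [0.42 0.28 0.18] [-1.3   0.25  0.66  2.14 -0.03  0.64  0.92]
1 0.5 [0.42 0.29 0.13] [-1.18  0.33  0.51  2.17 -0.05  0.52  0.91]
1 1 [0.42 0.28 0.1 ] [-1.09  0.38  0.43  2.2  -0.05  0.43  0.9 ]
1 1 [0.42 0.28 0.09] [-1.07  0.4   0.4   2.21 -0.04  0.41  0.9 ]
-1 0 [0.42 0.28 0.26] [-1.66  0.16  1.04  2.06 -0.02  0.83 -2.2 ]
-1 0 [0.42 0.28 0.18] [-1.71  0.45  1.26  2.15 -0.51  0.71 -1.73]
-1 0.5 [0.42 0.29 0.13] [-1.66  0.61  1.23  2.19 -0.79  0.68 -1.5 ]
-1 1 [0.42 0.28 0.1 ] [-1.61  0.68  1.19  2.22 -0.94  0.65 -1.36]
-1 1 [0.42 0.28 0.09] [-1.58  0.68  1.15  2.23 -0.95  0.62 -1.36]
```

```bash
python3 - <<'E'
from h import *
command_gripper(0,40)
p,R=press_pose(0,.11);movep(p,R)
p,R=press_pose(0,.02);move_l(p,R,feed=.12)
s=sense();print(s['time_s'],s['joint_pos'].round(2),s['finger_gap'],s['position']-p)
snap('side','side9');snap('top','top9')
E
python3 - <<'E'
import cv2
a=cv2.imread('pics/top9.png')[210:300,90:210];b=cv2.imread('pics/side9.png')[110:200,110:230]
cv2.imwrite('pics/c9.png',cv2.resize(cv2.hconcat([a,b]),None,fx=3.3,fy=3.3))
E
```

```text
27.8417 [-1.46  0.28  0.85  2.14 -0.14  0.64  1.04] -0.0002615750316890199 [0.00061243 0.00013995 0.00059855]
```

View pics/c9.png

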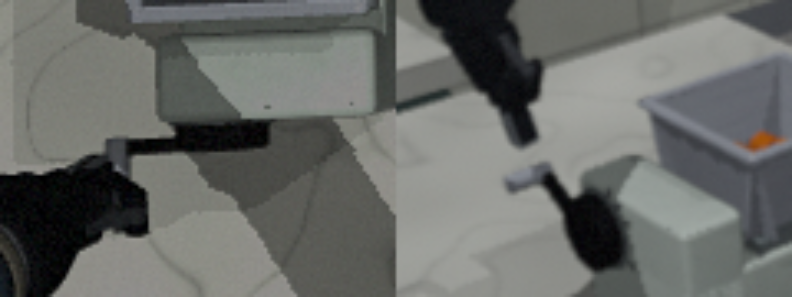

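The closed fingertips hover about 20 mm above the bar and in line with it, clear of the pod. I'll press along the arc.

```bash
python3 - <<'E'
from h import *
f0=np.array(sense()['wrist_force'])
for a in np.arange(0,.96,.1):
    p,R=press_pose(a,0 if a else .002);move_l(p,R,feed=.04)
    s=sense();print(round(a,2),s['time_s'],(s['wrist_force']-f0).round(1))
    if np.linalg.norm(s['wrist_force']-f0)>25: break
else:
    p,R=press_pose(1.0,-.012);h=move_l(p,R,feed=.015,until_force=13)
    print(h)
    sleep(.3);s=sense();print(s['time_s'],(s['wrist_force']-f0).round(1),s['position'],press_pose(1.0)[0])
snap('side','side10');snap('top','top10')
E
python3 - <<'E'
import cv2
a=cv2.imread('pics/top10.png')[210:300,90:210];b=cv2.imread('pics/side10.png')[110:200,110:230]
cv2.imwrite('pics/c10.png',cv2.resize(cv2.hconcat([a,b]),None,fx=3.3,fy=3.3))
E
```

```text
0.0 28.5417 [-0.1  0.3  0.1]
0.1 28.9167 [-0.9 -0.   8.5]
0.2 29.2417 [-1.3  1.7  6.4]
0.3 29.5667 [-0.5  3.5  4.5]
0.4 29.8917 [-1.8  4.7  8.6]
0.5 30.2167 [-2.6  6.7  8.3]
0.6 30.5417 [0.6 3.4 4.7]
0.7 30.8667 [-0.   4.2  6.9]
0.8 31.1917 [-1.3  5.  10. ]
0.9 31.5167 [0.9 3.4 6.3]
True
32.55 [-4. -1. 12.] [0.42574699 0.28066989 0.09447457] [0.42456183 0.27943078 0.09618093]
```

View pics/c10.png

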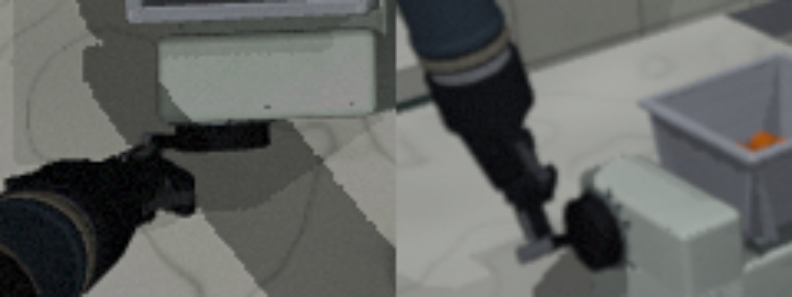

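The bar is down in the side crop at (535,250) and the push is holding at 12 N. I'll press slightly further to confirm the rigid stop and get more margin.

Run:
```python
from h import *
f0=np.array([0,0,0.])
p0=np.array(sense()['position']);R=press_pose(1.)[1]
tgt=p0.copy()
for k in range(8):
    tgt=tgt+[0,0,-.0015]
    move_l(tgt,R,feed=.01); sleep(.15)
    s=sense();f=s['wrist_force'];print(tgt.round(4),np.round(s['position'],4),f.round(1),s['time_s'])
    if f[2]>21: break
sleep(.5);s=sense();print(s['wrist_force'].round(1),s['position'],s['time_s'])
_,d=snap('side','side11');snap('top','top11')
S=pts('side',d);p=np.load('pics/side11.npz')['p'];hsv=cv2.cvtColor(p,cv2.COLOR_RGB2HSV)
m=(hsv[...,2]>90)&(abs(S[...,0]-.428)<.03)&(abs(S[...,1]-.275)<.03)&(S[...,2]>.03)&(S[...,2]<.1)
print('bar',m.sum(),S[m].mean(0),S[m].min(0),S[m].max(0))
cv2.imwrite('pics/c11.png',cv2.resize(p[150:210,110:210,::-1],None,fx=7,fy=7,interpolation=cv2.INTER_CUBIC))
```

```text
[0.4258 0.2807 0.093 ] [0.4259 0.2806 0.0942] [-5.1  0.4 17.9] 33.1583
[0.4258 0.2807 0.0915] [0.4261 0.2806 0.0936] [-9.2 -1.6 31.6] 33.6083
[-9.8 -1.2 30.3] [0.42617064 0.28061964 0.0936096 ] 34.1083
bar 30 [0.41962705 0.27667329 0.07179456] [0.40657893 0.24756356 0.05305325] [0.44086934 0.29039751 0.09813346]
```

View pics/c11.png

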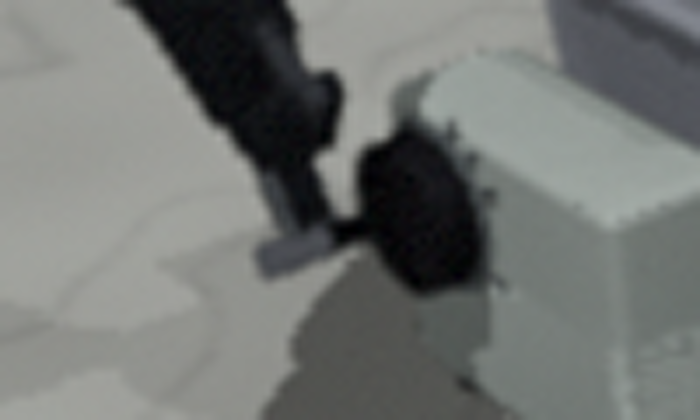

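View pics/top11.png

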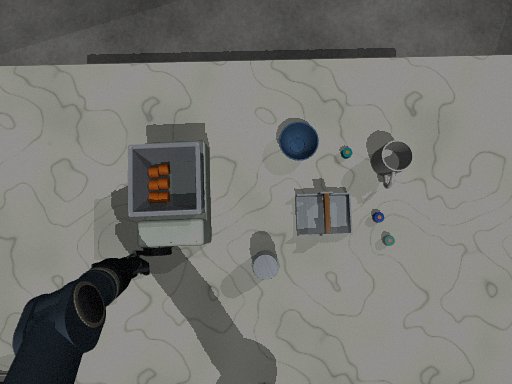

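The force climbed from 12 to 31 N over 0.6 mm, so this is a rigid stop. I'll ease to about 22 N and cross-check the bar height by ray from the side view (bar centre at about crop (295,252), i.e. pixel (152.1,186)).

Run:
```python
from h import *
R=press_pose(1.)[1]
move_l([.4258,.2807,.0924],R,feed=.01); sleep(.5)
s=sense();print(s['wrist_force'].round(1),s['position'],s['time_s'])
snap('side','side12')
c=camera_params('side');K=np.array(c['K']);Rc=np.array(c['rotation']);t=np.array(c['position'])
for u,v in((148.5,187.5),(152.1,186),(156,184)):
    r=Rc@np.array([(u-K[0,2])/K[0,0],(v-K[1,2])/K[1,1],1.]);print((t+r*(.2715-t[1])/r[1]).round(4))
```

```text
[-7.1 -0.7 24.2] [0.42600362 0.28060573 0.09394017] 34.9583
[0.409  0.2715 0.0638]
[0.4203 0.2715 0.0641]
[0.4328 0.2715 0.0657]
```

The bar reads about 64 mm high on its visible face, against 61 mm expected for its centre at the third click. The push is steady at 24 N. The tray is upright and six carrots are in the hopper, so I'm handing in.

Run:
```python
from h import *
print(sense()['wrist_force'].round(1)); finish_job()
```

```text
[-6.7 -0.2 22.8]
the job is handed in; nothing more can be done
```

The job is done and handed in after about 35 s of robot time. All six carrots were tipped into the hopper, the empty tray is standing on the worktop and released, and the hand is holding the dial at its third click.

- **Carrots and tray:** The last top view shows all six carrots in the hopper and the empty tray upright at about (0.53, -0.18). The mug, jar, bowl and the blue and turquoise look-alikes are where they stood at the start.
- **Dial:** The push rose from 12 to 31 N over about 0.6 mm, which is the rigid end stop. I eased it to about 23–24 N for the hold. The bar's visible face measured about 64 mm high, against 61 mm expected for its centre.
- **Readings that disagreed:** Just after lifting the tray, the force change read 8 N, but it settled to the expected 2–3 N. An automatic colour mask for the pressed bar mixed in other surfaces, so I used the ray measurement instead.

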